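# Roll the tube lamps window-up, load the tipping tray and trip their tilt switches

## Robot

A 6-joint arm with a two-finger parallel gripper is mounted at the origin on the work surface. World frame = base frame: x ahead of the robot, y to its left, z up, the work surface at z = 0. Lengths are in m, angles in rad, forces in N, time in s.
With the tool pointing down it reaches from about 0.375 to 0.9 m from the base axis. Payload 3.1 kg.
Tool frame: the origin (TCP) lies at the very end of the fingers, on their centre line; the grasp point (between the pads) lies 19 mm behind it; z points along the fingers, y is the line along which they close (so a half turn about z gives the same grasp; the last joint's range is limited). The gripper opens to 85 mm and grips with 20 to 120 N. Pads are 22 mm wide; open, the fingers measure 114 mm over their backs; the gripper's body (76 mm by 85 mm) begins 54 mm behind the grasp point. The pads swing forward as they close: fully open they stand 13 mm farther back than shut.
Start: joints at [0.945, 0.527, 1.433, -0, 1.181, -0.178], TCP at [0.271, 0.563, 0.231] pointing down, gripper open.
Joint ranges: [-3.08, 3.08], [-0.75, 2.2], [0.22, 2.44], [-1.43, 4.57], [0, 2.65], [-2.85, 2.85]. Speed limits (rad/s): [2.79, 2.79, 3.14, 3.14, 3.14, 3.14].

## Interface

Orientations are given as a unit quaternion [x, y, z, w].
In Python, from station import telemetry, snapshot, ticket gives the robot as it stands.
- The arm moves only by the tool move_arm, never from a script. Its argument "commands" is text: rows parted by semicolons, each of 7 numbers parted by spaces: the shift along the tool's x, y, z in mm, then the turn, a rotation vector about the tool's x, y, z in degrees, then the opening, from -1 (shut) to 1 (fully open). A call has exactly 5 rows; each row is the pose to reach, as a shift and turn from the pose commanded when the call began, along the tool's axes at that moment; what a row does not reach only later rows make up. A row lasts 1/8 s, in which the tool goes at most 62.5 mm and 10.7 degrees, less where a joint would pass 70% of its speed; a pose out of reach is approached as far as the arm can. A call with a gripper value outside its range is refused whole. The fingers move at their own pace and stop on an object; "grip_force" is the grip in N (left out, the last holds). Time passes only in rows, so rows that repeat a pose let the fingers close, or fill a call up. It gives the time, the measured TCP pose, the force, the opening and the grip force at its end, in the units of the state.
- telemetry.sense(): the state, without advancing time (a new reading comes with each control period).
- snapshot(name): name is "side" or "top"; returns a dict with "image" (480x640x3 uint8, red, green, blue), "fx", "fy", "cx", "cy" (pixels), "pose" (4x4, takes a point from camera to world coordinates). Camera axes: x right, y down, z forward; pixel columns grow to the right and rows downward; lengths in m; the calibration is good to about 2 mm. A picture is of the moment at which its call begins. There is no depth.
- ticket.sign_off(): hands the job in; it is judged then, once.
The state is a dict: "t": time; "q": joint angles; "qd": joint speeds; "tau": joint torques, N m; "tcp_pos": TCP position; "tool_rot": TCP orientation; "force": force on the tool from outside, world axes, zero at the start; "ft_torque": the same for the moment, N m; "finger_gap": opening from 0.0 (shut) to 1.0 (fully open); "gripper_force": force on a finger pad.
Only numpy, scipy, OpenCV 4.12 (cv2) and the standard library are available. Lean on these libraries where they do the work, as an engineer would, in place of code of your own. Each camera call takes 0.05 s, during which the arm holds its last target. There are 200 camera calls.

## Task

Three or four white cordless tube lamps lie on the blue runner. First roll each one along the runner until its amber window faces straight up; once all of them lie there window-up, lay them in the grooves of the wooden tray, one to a groove, windows still up. Then, with all of them aboard, lift the tray by its red tab to about 35 degrees and hold it there for three seconds to trip the lamps' tilt switches, lower it level again and let go, the lamps still in their grooves window-up; do not shift or tip the mug, the tumbler or the coasters.

Things in the scene. Friction and masses are not known exactly. Their poses are not given: they have to be found in the camera images.
- lamp_a: white cordless tube lamp (3 or 4 alike are present), 44 mm in diameter, 110 mm long, 0.15 kg, dark end bands, on its side. Origin: middle of its axis; x along the axis, z out through the amber window (70 x 15 mm stripe); black stripe on the other side. Window starts 50 to 105 degrees off, either side. Pressed lightly from above it rolls without slip (22 mm/rad) and stays where left.
- lamp_b: white cordless tube lamp (3 or 4 alike are present), 44 mm in diameter, 110 mm long, 0.15 kg, dark end bands, on its side. Origin: middle of its axis; x along the axis, z out through the amber window (70 x 15 mm stripe); black stripe on the other side. Window starts 50 to 105 degrees off, either side. Pressed lightly from above it rolls without slip (22 mm/rad) and stays where left.
- lamp_c: white cordless tube lamp (3 or 4 alike are present), 44 mm in diameter, 110 mm long, 0.15 kg, dark end bands, on its side. Origin: middle of its axis; x along the axis, z out through the amber window (70 x 15 mm stripe); black stripe on the other side. Window starts 50 to 105 degrees off, either side. Pressed lightly from above it rolls without slip (22 mm/rad) and stays where left.
- lamp_d: white cordless tube lamp (3 or 4 alike are present), 44 mm in diameter, 110 mm long, 0.15 kg, dark end bands, on its side. Origin: middle of its axis; x along the axis, z out through the amber window (70 x 15 mm stripe); black stripe on the other side. Window starts 50 to 105 degrees off, either side. Pressed lightly from above it rolls without slip (22 mm/rad) and stays where left.
- runner: blue felt table runner, fixed, 180 mm (its x) by 820 mm (its y), 4 mm thick, nearest the robot, with a wooden end rail 18 mm wide and 28 mm high along each short end (inner faces at y = +-392 mm); origin at the centre of its underside, on the table. The lamps lie across it, axes roughly along its x.
- dock: dark wooden base board of the tipping tray, fixed, 165 (x) by 470 (y) by 12 mm, beyond the runner; origin: centre of its underside, x away from the robot. A brass post 10 mm thick, 117 mm high stands on it at x -40, y +225 mm; its green band (80 to 106 mm above the table) marks the height of the underside of the tray's near edge at 29 to 42 degrees.
- tray (a joint): tilt of the light wooden tray (140 mm in x, 328 mm in y, 0.5 kg) about the hinge along its far edge, rad: 0 = level on the base, grows as the near edge with the red tab is lifted, stop at 1.0; 35 degrees = 0.61. Damped: let go, it sinks back to 0 in about a second. End walls' tops are 42 mm, the ribs between the grooves 32 mm above the table when level.
- groove0 (a point): point where the middle of a lamp lies when it rests in groove 0 of the tray (120 mm to the -y side of the middle); moves with the tray; x along the groove, y across, z up from the tray floor. Groove 36 mm wide, 14 mm deep, 128 mm long between end walls; the lamp lies on its two rib edges, axis 45 mm above the table, lowest line 9 mm below the rib tops
- groove1 (a point): point where the middle of a lamp lies when it rests in groove 1 of the tray (40 mm to the -y side of the middle); moves with the tray; x along the groove, y across, z up from the tray floor. Groove 36 mm wide, 14 mm deep, 128 mm long between end walls; the lamp lies on its two rib edges, axis 45 mm above the table, lowest line 9 mm below the rib tops
- groove2 (a point): point where the middle of a lamp lies when it rests in groove 2 of the tray (40 mm to the +y side of the middle); moves with the tray; x along the groove, y across, z up from the tray floor. Groove 36 mm wide, 14 mm deep, 128 mm long between end walls; the lamp lies on its two rib edges, axis 45 mm above the table, lowest line 9 mm below the rib tops
- groove3 (a point): point where the middle of a lamp lies when it rests in groove 3 of the tray (120 mm to the +y side of the middle); moves with the tray; x along the groove, y across, z up from the tray floor. Groove 36 mm wide, 14 mm deep, 128 mm long between end walls; the lamp lies on its two rib edges, axis 45 mm above the table, lowest line 9 mm below the rib tops
- tab_grip (a point): grip point of the red upright tab on the middle of the tray's near edge: tab 16 mm thick (y), 24 mm wide (x), top 18 mm above this point (98 mm above the table when level); moves with the tray. Pinch it across y from above; it can pivot between the pads as the tray tips. Level, it lies 152 mm nearer than the hinge line and 68 mm higher. Lifting the full tray takes about 5 to 10 N.
- hinge (a point): middle of the hinge line of the tray, 12 mm above the table, fixed; its y axis is the hinge axis, its x points away from the robot
- mug: blue mug, 80 mm wide, 90 mm high, loose bystander; origin at the centre of its underside
- tumbler: glass tumbler, 72 mm wide, 100 mm high, loose bystander; origin at the centre of its underside
- coasters: stack of green and cork coasters 95 x 95 x 24 mm, loose bystander; origin at the centre of its underside
Things that resemble listed ones, but are neither listed nor needed, are in the scene too. What is shaped like the lamp_d but pink is not meant.

How it is judged:
By the outcome, as a careful person would: the job done as asked, in the order asked, and still so for the second after the job is handed in, with the robot touching nothing.
Of lamp_a, lamp_b, lamp_c, lamp_d only 3 to 4 are there at a start; the rules pass over those that are not, and their reading is None.
At some moment in a run one of lamp_a, lamp_b, lamp_c, lamp_d may be knocked a few centimetres aside while the robot is not near it.
Once in a run the grip may slacken for a moment while it holds something.
It also fails if it takes over 210 s, if anything falls off the work surface, if the arm or the gripper's body presses on something with over 40 N, if the wrist force passes 120 N, or if a joint passes its speed limit or range.

## Working session

There is one attempt and no reset: what is moved stays moved. The work goes in short steps, Python scripts to look and compute and a tool call to move; the robot and the scene stay as the last step left them, time stands still between calls to the robot, and variables do not carry over. Pictures are saved under pics/ and viewed, at most 14 in all, crops included, and the job is handed in when it is done.

Besides the shell and the picture viewer there is one more tool, called after ">>>" by a JSON object that holds its "method" and its "body". move_arm: Moves the arm, as the interface text tells. Its arguments: {"type":"object","properties":{"commands":{"type":"string"},"grip_force":{"type":"number"}},"required":["commands"]}

```bash
mkdir -p pics; ls; python3 - <<'E'
from station import telemetry, snapshot
import cv2,numpy as np
s=telemetry.sense();print(s)
for n in("top","side"):
    d=snapshot(n);cv2.imwrite(f"pics/{n}0.png",d["image"][:,:,::-1]);print(n,d["fx"],d["fy"],d["cx"],d["cy"],np.round(d["pose"],4).tolist())
E
```

```text
pics
{'t': 0.0, 'q': array([ 9.44486281e-01,  5.28481855e-01,  1.43389377e+00, -7.23547630e-06,
        1.18133195e+00, -1.78492540e-01]), 'qd': array([-0.00023312,  0.00026593,  0.00224457,  0.00078788,  0.000465  ,
       -0.00087189]), 'tau': array([ 5.99161904e-04, -4.42357421e+01, -1.78021377e+01, -2.63616776e-04,
        8.35531944e-03,  1.00362760e-05]), 'tcp_pos': array([0.27018302, 0.56281503, 0.23032665]), 'tool_rot': array([ 2.22041021e-01,  9.75036751e-01, -9.74303340e-04, -4.11053678e-04]), 'force': array([ 1.25477598,  1.05980719, -0.17063953]), 'ft_torque': array([-0.02230277, -0.00968234, -0.0245157 ]), 'gripper_force': 0.0, 'finger_gap': 0.9993642667444319}
top 603.9755055848545 603.9755055848545 311.5155074316956 236.28018059956858 [[0.0045, -0.9919, 0.1266, 0.4265], [-1.0, -0.0046, -0.0006, -0.0144], [0.0012, -0.1266, -0.9919, 1.6927], [0.0, 0.0, 0.0, 1.0]]
side 504.2591781003001 504.2591781003001 320.0650320193857 241.73406516911766 [[0.789, -0.4645, 0.4022, 0.1808], [-0.6143, -0.5893, 0.5247, -0.6], [-0.0067, -0.6611, -0.7503, 0.8958], [0.0, 0.0, 0.0, 1.0]]
```

View pics/top0.png

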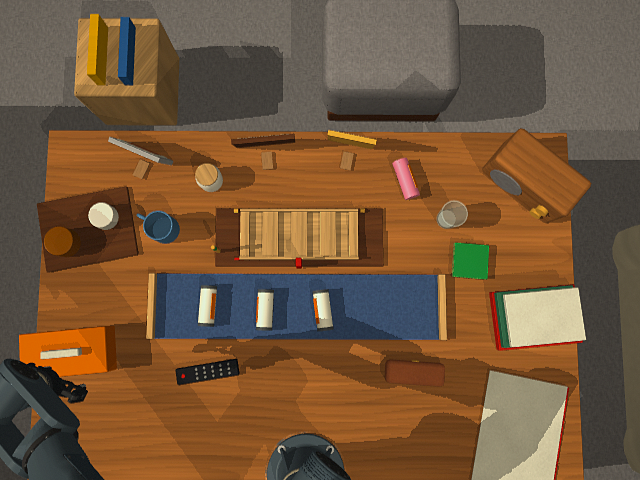

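View pics/side0.png

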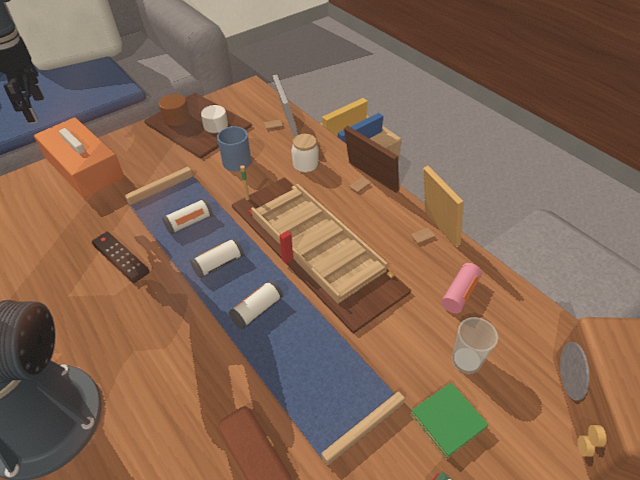

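The top view shows three lamps at about (207,306), (265,309) and (322,309), and the tray's red tab at (298,263). The mug is at (160,227), the tumbler at (452,214) and the coasters at (470,260). The side view shows an amber window on the +y lamp, facing -y. I'll zoom in on the lamps next.

```bash
cat > h.py <<'E'
import cv2,numpy as np
from station import telemetry,snapshot
from scipy.spatial.transform import Rotation as R
def ray(d,u,v):
    u=np.atleast_1d(u).astype(float);v=np.atleast_1d(v).astype(float)
    c=np.stack([(u-d["cx"])/d["fx"],(v-d["cy"])/d["fy"],np.ones_like(u)],1)
    return d["pose"][:3,3],c@d["pose"][:3,:3].T
def plane(d,u,v,z):
    o,r=ray(d,u,v);return o+r*((z-o[2])/r[:,2])[:,None]
def proj(d,P):
    P=np.atleast_2d(P);c=(P-d["pose"][:3,3])@d["pose"][:3,:3]
    return np.stack([c[:,0]/c[:,2]*d["fx"]+d["cx"],c[:,1]/c[:,2]*d["fy"]+d["cy"]],1)
def go(p,yaw=0):
    """row numbers from measured pose to world TCP p (m), tool down, tool y at world y turned by yaw deg"""
    s=telemetry.sense();Rt=R.from_quat(s["tool_rot"]);T=R.from_euler('z',yaw,degrees=True)*R.from_quat([0,1,0,0])
    print("go",np.round(Rt.inv().apply(np.array(p)-s["tcp_pos"])*1000,1),np.round((Rt.inv()*T).as_rotvec(degrees=True),1))
E
python3 - <<'E'
from h import *
t=cv2.imread("pics/top0.png");s=cv2.imread("pics/side0.png")
a=cv2.resize(t[280:335,190:350],(800,275),interpolation=cv2.INTER_CUBIC)
b=cv2.resize(s[190:335,150:300],(310,300),interpolation=cv2.INTER_CUBIC)
c=cv2.resize(t[195:275,205:395],(490,206),interpolation=cv2.INTER_CUBIC)
o=np.zeros((600,800,3),np.uint8);o[:275]=a;o[285:585,:310]=b;o[285:491,310:]=c
cv2.imwrite("pics/z0.png",o)
for r in (295,308,318):
  print(r,[tuple(int(x) for x in t[r,c,::-1]) for c in range(196,220,1)])
  print(r,[tuple(int(x) for x in t[r,c,::-1]) for c in range(254,276,1)])
E
```

```text
295 [(58, 76, 106), (61, 83, 109), (44, 64, 88), (26, 49, 81), (208, 196, 161), (240, 235, 191), (231, 239, 203), (229, 241, 208), (229, 240, 217), (229, 241, 214), (230, 237, 203), (230, 230, 194), (232, 223, 185), (220, 209, 170), (203, 198, 166), (202, 166, 120), (146, 56, 0), (135, 54, 0), (140, 56, 0), (152, 58, 0), (66, 84, 92), (34, 51, 75), (41, 53, 73), (41, 58, 77)]
295 [(54, 73, 97), (52, 70, 98), (37, 59, 91), (70, 84, 103), (249, 241, 189), (236, 237, 196), (231, 240, 206), (230, 241, 213), (229, 241, 209), (230, 242, 209), (230, 236, 201), (230, 228, 191), (232, 223, 183), (225, 213, 173), (205, 195, 157), (185, 174, 141), (172, 163, 130), (162, 152, 122), (158, 148, 117), (81, 84, 83), (31, 47, 70), (40, 53, 71)]
308 [(59, 79, 107), (49, 68, 95), (23, 43, 79), (255, 242, 186), (237, 236, 195), (229, 240, 204), (228, 240, 212), (229, 240, 211), (229, 241, 208), (230, 234, 199), (231, 227, 190), (228, 221, 179), (215, 203, 167), (195, 192, 160), (199, 162, 116), (149, 58, 0), (135, 56, 0), (139, 59, 0), (150, 58, 0), (68, 86, 95), (33, 51, 75), (41, 54, 74), (39, 55, 72)
[... 412 characters left out ...]
, 180, 150), (243, 242, 197), (232, 242, 208), (229, 240, 212), (228, 240, 208), (229, 240, 208), (229, 233, 197), (230, 225, 187), (229, 220, 180), (215, 202, 165), (195, 184, 151), (176, 178, 150), (199, 94, 28), (135, 70, 37), (136, 61, 11), (145, 63, 4), (98, 84, 68), (32, 50, 75), (39, 55, 76), (45, 58, 80), (44, 60, 79), (39, 53, 71)]
318 [(46, 67, 93), (23, 60, 104), (214, 76, 0), (217, 117, 38), (236, 254, 220), (231, 245, 219), (229, 240, 223), (230, 241, 214), (230, 238, 203), (230, 231, 195), (232, 225, 185), (224, 215, 173), (214, 201, 162), (195, 184, 151), (174, 165, 133), (158, 151, 122), (153, 144, 117), (153, 142, 115), (69, 68, 63), (33, 49, 76), (38, 54, 76), (45, 58, 79)]
```

View pics/z0.png

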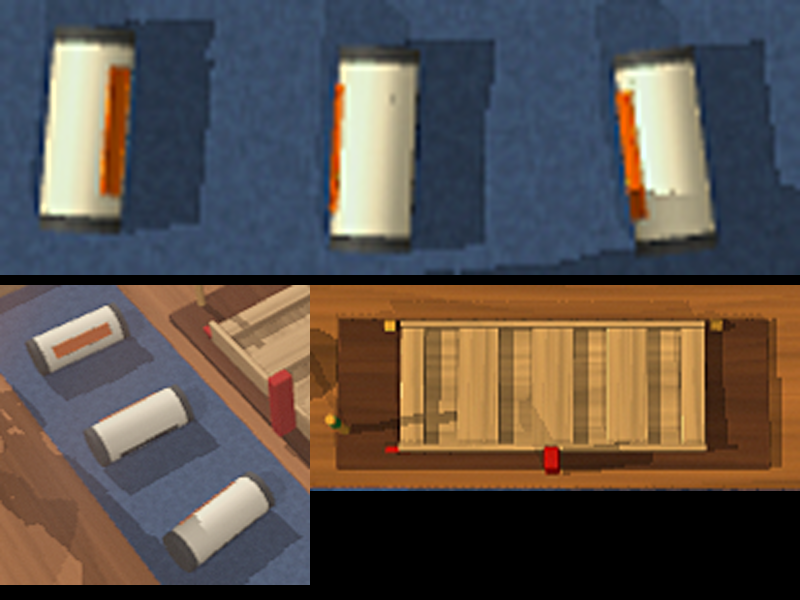

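```bash
cat >> h.py <<'E'
ZC=0.026
def masks(im):
    im=im.astype(int);r,g,b=im[...,0],im[...,1],im[...,2]
    am=(r>110)&(b<70)&(r-g>50)&(g<150)
    return (r-b>8)&(r>60),am
def lamps(d,zc=ZC,box=(277,337,157,437)):
    w,am=masks(d["image"]);m=np.zeros(w.shape,np.uint8);y0,y1,x0,x1=box;m[y0:y1,x0:x1]=w[y0:y1,x0:x1]
    n,l,st,ce=cv2.connectedComponentsWithStats(cv2.morphologyEx(m,cv2.MORPH_OPEN,np.ones((3,3))));out=[]
    for i in range(1,n):
        if not 250<st[i,4]<900: continue
        v,u=np.nonzero(l==i);P=plane(d,u,v,zc)[:,:2]
        (c,sz,an)=cv2.minAreaRect((P*1000).astype(np.float32));bx=cv2.boxPoints((c,sz,an))
        e=max((bx[1]-bx[0],bx[2]-bx[1]),key=np.linalg.norm);ax=e/np.linalg.norm(e);ax*=np.sign(ax[0])
        cen=np.array(c)/1000;k=(cv2.dilate((l==i).astype(np.uint8),np.ones((3,3)))>0)&am
        va,ua=np.nonzero(k);res=None
        if len(va)>8:
            o,r=ray(d,ua,va);pe=np.array([-ax[1],ax[0]])  # roughly +y
            ow=np.array([(o[:2]-cen)@pe,o[2]-zc]);rw=np.stack([r[:,:2]@pe,r[:,2]],1);rw/=np.linalg.norm(rw,axis=1)[:,None]
            bq=rw@ow;disc=np.maximum(bq**2-(ow@ow-.022**2),0);h=ow+rw*(-bq-np.sqrt(disc))[:,None]
            a=np.degrees(np.arctan2(h[:,0],h[:,1]));lo,hi=np.percentile(a,[6,94])
            w2=(a.mean() if abs(a.mean())<45 else (lo-3+19.5 if a.mean()>0 else hi+3-19.5))
            res=(round(w2,1),round(lo,1),round(hi,1),len(a))
        out.append(dict(c=cen.round(4).tolist(),size=np.round(sz,0).tolist(),yaw=round(float(np.degrees(np.arctan2(ax[1],ax[0]))),1),win=res))
    return sorted(out,key=lambda q:-q["c"][1])
E
python3 - <<'E'
from h import *
d=snapshot("top");im=d["image"].astype(int)
for q in lamps(d):print(q)
r,g,b=im[...,0],im[...,1],im[...,2]
# red tab
m=(r>120)&(g<60)&(b<60);m[:250]=0;m[275:]=0;m[:,285:]&=True;m[:,:285]=0;m[:,312:]=0
v,u=np.nonzero(m);print("tab px",u.mean(),v.mean(),u.min(),u.max(),v.min(),v.max(),plane(d,u.mean(),v.mean(),.095))
# tray light wood
m=((r>130)&(r-b>30)&(g>95)).astype(np.uint8);k=np.zeros_like(m);k[203:264,236:364]=m[203:264,236:364]
k=cv2.morphologyEx(k,cv2.MORPH_CLOSE,np.ones((9,9)));k=cv2.morphologyEx(k,cv2.MORPH_OPEN,np.ones((5,5)))
v,u=np.nonzero(k);P=plane(d,u,v,.036)[:,:2]*1000;print("tray",cv2.minAreaRect(P.astype(np.float32)),P.min(0),P.max(0))
# end rails / runner
hsv=cv2.cvtColor(d["image"],cv2.COLOR_RGB2HSV);bl=((b-r>15)).astype(np.uint8);k=np.zeros_like(bl);k[268:345,140:455]=bl[268:345,140:455]
v,u=np.nonzero(cv2.morphologyEx(k,cv2.MORPH_OPEN,np.ones((5,5))));P=plane(d,u,v,.004)[:,:2]*1000;print("runner",cv2.minAreaRect(P.astype(np.float32)))
E
```

```text
{'c': [0.447, 0.2703], 'size': [44.0, 97.0], 'yaw': -3.2, 'win': (np.float64(-54.4), np.float64(-75.7), np.float64(-37.9), 104)}
{'c': [0.4366, 0.1138], 'size': [95.0, 44.0], 'yaw': 0.7, 'win': (np.float64(71.2), np.float64(54.7), np.float64(76.7), 37)}
{'c': [0.4371, -0.0453], 'size': [96.0, 44.0], 'yaw': 7.2, 'win': (np.float64(56.2), np.float64(39.7), np.float64(75.7), 75)}
tab px 297.9111111111111 262.02222222222224 296 300 258 267 [[0.56148433 0.02034323 0.095     ]]
tray ((651.628173828125, 12.354324340820312), (148.0643310546875, 342.2076110839844), 0.2719392776489258) [ 576.82965714 -158.39617366] [726.4715994  183.75399336]
runner ((446.4917907714844, 25.019195556640625), (178.32069396972656, 782.9449462890625), 0.010592914186418056)
```

```bash
python3 - <<'E'
from h import *
t=cv2.imread("pics/top0.png")[:,:,::-1].astype(float);d=snapshot("top")
g=t.sum(2)
for r0,r1 in((215,225),(240,250)):
    p=g[r0:r1,236:364].mean(0);dp=np.diff(p)
    i=np.argsort(dp)[:9];print(r0,[(int(k+236),int(dp[k])) for k in sorted(i)])
    for k in sorted(i):
        if 0<k<125:
            x=np.array([k-1,k,k+1]);w=np.maximum(-dp[x],0);u=(x*w).sum()/w.sum()+236.5
            print("  ",round(u,2),plane(d,u,(r0+r1)/2,.032).round(4))
for c in (260,275,320,335):
    p=g[203:268,c-4:c+5].mean(1);print(c,p.astype(int).tolist())
print(plane(d,[298]*3,[208,212,260],.042).round(4))
E
```

```text
215 [(248, -260), (260, -68), (277, -246), (289, -74), (306, -187), (317, -71), (334, -95), (347, -96), (357, -411)]
   248.5 [[0.6833 0.16   0.032 ]]
   260.72 [[0.6835 0.126  0.032 ]]
   277.5 [[0.6837 0.0793 0.032 ]]
   289.5 [[0.6839 0.046  0.032 ]]
   306.48 [[ 0.6841 -0.0013  0.032 ]]
   317.55 [[ 0.6843 -0.032   0.032 ]]
   334.77 [[ 0.6845 -0.0799  0.032 ]]
   347.5 [[ 0.6846 -0.1154  0.032 ]]
   357.5 [[ 0.6848 -0.1432  0.032 ]]
240 [(248, -234), (260, -84), (277, -307), (306, -184), (317, -69), (335, -147), (346, -67), (347, -85), (357, -386)]
   248.5 [[0.6134 0.1588 0.032 ]]
   260.5 [[0.6135 0.1256 0.032 ]]
   277.5 [[0.6138 0.0785 0.032 ]]
   306.5 [[ 0.6141 -0.0017  0.032 ]]
   317.59 [[ 0.6143 -0.0324  0.032 ]]
   335.5 [[ 0.6145 -0.0819  0.032 ]]
   347.06 [[ 0.6147 -0.1139  0.032 ]]
   347.06 [[ 0.6147 -0.1139  0.032 ]]
   357.54 [[ 0.6148 -0.1429  0.032 ]]
260 [253, 256, 268, 277, 254, 212, 414, 453, 261, 349, 437, 434, 427, 404, 398, 407, 427, 432, 433, 396, 396, 425, 432, 410, 409, 425, 436, 427, 412, 410, 410, 394, 390, 399, 401, 400, 398, 411, 421, 421, 432, 33
[... 480 characters left out ...]
5, 423, 485, 271, 389, 429, 433, 422, 426, 430, 443, 451, 439, 422, 424, 439, 442, 422, 429, 427, 415, 418, 428, 430, 429, 424, 415, 405, 404, 409, 411, 410, 408, 412, 422, 428, 428, 427, 418, 415, 426, 428, 413, 426, 422, 418, 422, 411, 359, 287, 332, 227, 116, 117, 122, 116, 112, 101, 160, 307]
335 [276, 268, 261, 257, 231, 196, 418, 480, 264, 340, 356, 359, 351, 358, 360, 368, 375, 364, 353, 360, 367, 357, 350, 350, 346, 344, 344, 355, 358, 354, 348, 342, 347, 351, 353, 355, 354, 356, 357, 363, 367, 366, 362, 360, 361, 369, 367, 354, 361, 347, 349, 347, 323, 329, 410, 469, 241, 121, 129, 133, 125, 133, 149, 180, 326]
[[0.7161 0.0224 0.042 ]
 [0.7049 0.0223 0.042 ]
 [0.5715 0.0213 0.042 ]]
```

```bash
python3 -c "
from h import *
go((.447,.2653,.08),-3.2)"
```

```text
go [-288.2 -191.7  150.9] [ -0.1  -0.  -22.5]
```

>>> {"method": "move_arm", "body": {"commands": "-50 -33 15 0 0 -5 -1; -100 -67 35 0 0 -10 -1; -150 -100 60 0 0 -15 -1; -200 -133 80 0 0 -20 -1; -240 -160 100 0 0 -22.5 -1"}}

```text
t: 0.82
tcp_pos: [0.4187, 0.3136, 0.1308]
tool_rot: [0.027, 1.0, 0.0, 0.0]
force: [-0.4, 0.6, -0.5]
finger_gap: 0.002
gripper_force: 0.0
```

```bash
python3 -c "
from h import *
print(telemetry.sense())
go((.447,.2653,.06),-3.2)"
```

```text
{'t': 0.825, 'q': array([ 4.29058879e-01,  5.40707793e-01,  1.78152675e+00, -1.23090941e-04,
        8.18486760e-01, -1.08797306e+00]), 'qd': array([-0.80885331,  0.21163993,  0.28717416,  0.00117548, -0.50964909,
       -1.13502444]), 'tau': array([ 3.38354230e+00, -4.03859067e+01, -1.10100764e+01, -1.09277683e-02,
        5.16301654e-01,  6.99293911e-01]), 'tcp_pos': array([0.4187431 , 0.31360248, 0.13083514]), 'tool_rot': array([2.68369312e-02, 9.99639729e-01, 1.51470593e-04, 4.10964822e-04]), 'force': array([-0.38089647,  0.5520305 , -0.53760832]), 'ft_torque': array([-0.03274486, -0.09930517, -0.01563601]), 'gripper_force': 0.0, 'finger_gap': 0.001562909931058004}
go [-30.8 -46.7  70.8] [0.  0.  0.1]
```

>>> {"method": "move_arm", "body": {"commands": "-15 -24 25 0 0 0 -1; -31 -48 50 0 0 0 -1; -31 -48 70 0 0 0 -1; -31 -48 70 0 0 0 -1; -31 -48 70 0 0 0 -1"}}

```text
t: 1.45
tcp_pos: [0.4461, 0.266, 0.0618]
tool_rot: [0.027, 1.0, 0.0, 0.0]
force: [-0.1, 0.4, 0.4]
finger_gap: 0.005
gripper_force: 0.0
```

>>> {"method": "move_arm", "body": {"commands": "0 0 5 0 0 0 -1; 0 0 9 0 0 0 -1; 0 0 11 0 0 0 -1; 0 0 12 0 0 0 -1; 0 0 12 0 0 0 -1"}}

```text
t: 2.08
tcp_pos: [0.4459, 0.2656, 0.0493]
tool_rot: [0.028, 1.0, -0.0, -0.0]
force: [0.7, 0.1, -0.7]
finger_gap: 0.003
gripper_force: 0.0
```

>>> {"method": "move_arm", "body": {"commands": "0 0 0.5 0 0 0 -1; 0 0 1 0 0 0 -1; 0 0 1.5 0 0 0 -1; 0 0 2 0 0 0 -1; 0 0 2 0 0 0 -1"}}

```text
t: 2.7
tcp_pos: [0.446, 0.2657, 0.0479]
tool_rot: [0.028, 1.0, 0.0, 0.0]
force: [-1.4, 0.1, 5.8]
finger_gap: 0.0
gripper_force: 2.7
```

>>> {"method": "move_arm", "body": {"commands": "0 4 0 0 0 0 -1; 0 9 0 0 0 0 -1; 0 14 0 0 0 0 -1; 0 19 0 0 0 0 -1; 0 21 0 0 0 0 -1"}}

```text
t: 3.32
tcp_pos: [0.4472, 0.2869, 0.048]
tool_rot: [0.027, 1.0, 0.0, 0.0]
force: [-0.2, 0.1, 5.2]
finger_gap: -0.002
gripper_force: 2.9
```

>>> {"method": "move_arm", "body": {"commands": "0 0 -12 0 0 0 -1; 0 0 -40 0 0 0 -1; 60 0 -60 0 0 0 -1; 120 0 -60 0 0 0 -1; 120 0 -60 0 0 0 -1"}}

```text
t: 3.95
tcp_pos: [0.3209, 0.2916, 0.1078]
tool_rot: [0.026, 1.0, -0.002, -0.003]
force: [-0.4, -0.0, 0.0]
finger_gap: -0.0
gripper_force: 0.0
```

```bash
python3 -c "
from h import *
d=snapshot('top')
for q in lamps(d):print(q)
cv2.imwrite('pics/t1.png',cv2.resize(d['image'][270:400,150:350,::-1],(800,520),interpolation=cv2.INTER_CUBIC))"
```

```text
{'c': [0.4486, 0.281], 'size': [44.0, 96.0], 'yaw': -3.0, 'win': (np.float64(-26.7), np.float64(-44.3), np.float64(-9.9), 138)}
{'c': [0.4366, 0.1138], 'size': [95.0, 44.0], 'yaw': 0.7, 'win': (np.float64(71.2), np.float64(54.7), np.float64(76.9), 38)}
{'c': [0.4369, -0.0453], 'size': [97.0, 44.0], 'yaw': 7.4, 'win': (np.float64(56.5), np.float64(40.0), np.float64(75.0), 78)}
```

View pics/t1.png

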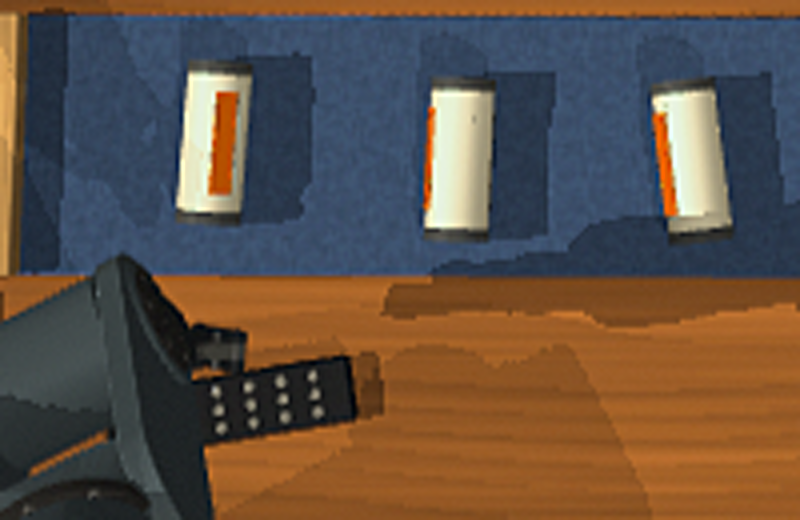

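>>> {"method": "move_arm", "body": {"commands": "-60 -11 0 0 0 0 -1; -121 -11 10 0 0 0 -1; -121 -11 40 0 0 0 -1; -121 -11 50 0 0 0 -1; -121 -11 50 0 0 0 -1"}}

```text
t: 4.62
tcp_pos: [0.4469, 0.2752, 0.0567]
tool_rot: [0.028, 1.0, -0.0, -0.001]
force: [-0.2, -0.3, 0.5]
finger_gap: -0.001
gripper_force: 0.0
```

>>> {"method": "move_arm", "body": {"commands": "0 0 5 0 0 0 -1; 0 0 8 0 0 0 -1; 0 0 9 0 0 0 -1; 0 0 10 0 0 0 -1; 0 0 10 0 0 0 -1"}}

```text
t: 5.25
tcp_pos: [0.4475, 0.2757, 0.0479]
tool_rot: [0.027, 1.0, 0.0, 0.0]
force: [-0.8, -0.2, 4.5]
finger_gap: -0.002
gripper_force: 2.0
```

>>> {"method": "move_arm", "body": {"commands": "0 4 0 0 0 0 -1; 0 9 0 0 0 0 -1; 0 14 0 0 0 0 -1; 0 18 0 0 0 0 -1; 0 20.5 0 0 0 0 -1"}}

```text
t: 5.88
tcp_pos: [0.4486, 0.2964, 0.048]
tool_rot: [0.027, 1.0, 0.0, 0.0]
force: [-1.3, 0.0, 5.9]
finger_gap: 0.0
gripper_force: 2.9
```

>>> {"method": "move_arm", "body": {"commands": "0 0 0 0 0 0 -1; 0 0 -15 0 0 0 -1; 0 0 -40 0 0 0 -1; 60 0 -60 0 0 0 -1; 90 0 -60 0 0 0 -1"}}

```text
t: 6.5
tcp_pos: [0.3568, 0.3008, 0.1091]
tool_rot: [0.027, 1.0, 0.0, 0.0]
force: [0.6, -0.5, 0.2]
finger_gap: -0.003
gripper_force: 0.0
```

```bash
python3 -c "
from h import *
d=snapshot('top')
for q in lamps(d):print(q)
go((.4366,.1188,.06),.7)"
```

```text
{'c': [0.449, 0.2908], 'size': [44.0, 96.0], 'yaw': -3.3, 'win': (np.float64(-1.1), np.float64(-17.7), np.float64(15.9), 136)}
{'c': [0.4366, 0.1138], 'size': [95.0, 44.0], 'yaw': 0.7, 'win': (np.float64(71.2), np.float64(54.7), np.float64(76.9), 38)}
{'c': [0.4371, -0.0453], 'size': [96.0, 44.0], 'yaw': 7.4, 'win': (np.float64(55.3), np.float64(38.8), np.float64(77.1), 78)}
go [ -94.8 -176.1   48.2] [-0.1 -0.3 -3.8]
```

>>> {"method": "move_arm", "body": {"commands": "-20 -55 0 0 0 -2 -1; -45 -110 0 0 0 -4 -1; -75 -160 15 0 0 -4 -1; -95 -174.5 40 0 0 -4 -1; -95 -174.5 50 0 0 -4 -1"}}

```text
t: 7.18
tcp_pos: [0.4461, 0.1201, 0.0569]
tool_rot: [-0.006, 1.0, -0.0, 0.001]
force: [0.3, 0.5, 0.5]
finger_gap: -0.001
gripper_force: 0.0
```

>>> {"method": "move_arm", "body": {"commands": "0 0 5 0 0 0 -1; 0 0 8 0 0 0 -1; 0 0 9 0 0 0 -1; 0 0 10 0 0 0 -1; 0 0 10 0 0 0 -1"}}

```text
t: 7.8
tcp_pos: [0.4438, 0.1219, 0.0479]
tool_rot: [-0.008, 1.0, 0.0, 0.0]
force: [-0.5, -0.3, 4.3]
finger_gap: 0.003
gripper_force: 2.0
```

>>> {"method": "move_arm", "body": {"commands": "0 -5 0 0 0 0 -1; 0 -11 0 0 0 0 -1; 0 -18 0 0 0 0 -1; 0 -25 0 0 0 0 -1; 0 -28 0 0 0 0 -1"}}

```text
t: 8.43
tcp_pos: [0.443, 0.0932, 0.0479]
tool_rot: [-0.007, 1.0, 0.0, -0.001]
force: [-3.0, -0.6, 7.5]
finger_gap: 0.001
gripper_force: 3.6
```

>>> {"method": "move_arm", "body": {"commands": "0 0 0 0 0 0 -1; 0 0 -12 0 0 0 -1; 50 12 -12 0 0 0 -1; 90 12 -12 0 0 0 -1; 90 12 -12 0 0 0 -1"}}

```text
t: 9.05
tcp_pos: [0.3498, 0.1045, 0.0599]
tool_rot: [-0.008, 1.0, 0.0, -0.003]
force: [0.1, -0.4, 0.4]
finger_gap: -0.002
gripper_force: 0.0
```

```bash
python3 -c "
from h import *
d=snapshot('top');d=snapshot('top')
q=lamps(d)
for k in q:print(k)
c=q[1]['c'];go((c[0],c[1]+5,.06),q[1]['yaw']);print(telemetry.sense()['tcp_pos'])"
```

```text
{'c': [0.4489, 0.291], 'size': [44.0, 95.0], 'yaw': -3.3, 'win': (np.float64(-1.5), np.float64(-18.1), np.float64(15.6), 136)}
{'c': [0.4367, 0.0977], 'size': [43.0, 96.0], 'yaw': -1.8, 'win': (np.float64(36.0), np.float64(20.0), np.float64(55.6), 108)}
{'c': [0.4378, -0.0541], 'size': [96.0, 31.0], 'yaw': 4.4, 'win': None}
go [-1.5540e+02  4.9918e+03 -4.0000e-01] [-0.   0.2  2.7]
[0.35566796 0.10415227 0.05972655]
```

>>> {"method": "move_arm", "body": {"commands": "-50 0 -5 0 0 2.7 -1; -82 0 -5 0 0 2.7 -1; -82 0 2 0 0 2.7 -1; -82 0 2 0 0 2.7 -1; -82 0 2 0 0 2.7 -1"}}

```text
t: 9.78
tcp_pos: [0.4346, 0.1054, 0.0571]
tool_rot: [0.016, 1.0, -0.0, -0.001]
force: [0.3, -0.3, -0.2]
finger_gap: 0.001
gripper_force: 0.0
```

>>> {"method": "move_arm", "body": {"commands": "0 0 5 0 0 0 -1; 0 0 8 0 0 0 -1; 0 0 9 0 0 0 -1; 0 0 10 0 0 0 -1; 0 0 10 0 0 0 -1"}}

```text
t: 10.4
tcp_pos: [0.4359, 0.1054, 0.0479]
tool_rot: [0.016, 1.0, -0.0, -0.0]
force: [-0.6, -0.7, 7.5]
finger_gap: -0.002
gripper_force: 3.6
```

>>> {"method": "move_arm", "body": {"commands": "0 -5 0 0 0 0 -1; 0 -11 0 0 0 0 -1; 0 -18 0 0 0 0 -1; 0 -25 0 0 0 0 -1; 0 -27.6 0 0 0 0 -1"}}

```text
t: 11.02
tcp_pos: [0.4351, 0.0775, 0.0478]
tool_rot: [0.016, 1.0, -0.0, -0.0]
force: [-1.3, -0.5, 3.8]
finger_gap: -0.001
gripper_force: 2.2
```

>>> {"method": "move_arm", "body": {"commands": "0 0 0 0 0 0 -1; 0 0 -15 0 0 0 -1; 0 0 -45 0 0 0 -1; 60 0 -55 0 0 0 -1; 90 0 -55 0 0 0 -1"}}

```text
t: 11.65
tcp_pos: [0.3422, 0.0811, 0.1029]
tool_rot: [0.016, 1.0, 0.0, -0.001]
force: [0.0, -0.1, -0.5]
finger_gap: 0.001
gripper_force: 0.0
```

```bash
python3 -c "
from h import *
d=snapshot('top');d=snapshot('top');d=snapshot('top')
q=lamps(d)
for k in q:print(k)
c=q[-1]['c'];go((c[0],c[1]+.006,.06),q[-1]['yaw']);print(telemetry.sense()['tcp_pos'])
cv2.imwrite('pics/t2.png',cv2.resize(d['image'][270:400,200:400,::-1],(800,520),interpolation=cv2.INTER_CUBIC))"
```

```text
{'c': [0.4485, 0.2909], 'size': [44.0, 96.0], 'yaw': -3.3, 'win': (np.float64(-1.5), np.float64(-17.9), np.float64(15.3), 135)}
{'c': [0.4368, 0.0837], 'size': [95.0, 44.0], 'yaw': 0.3, 'win': (np.float64(1.7), np.float64(-17.2), np.float64(18.1), 136)}
{'c': [0.4378, -0.0538], 'size': [96.0, 31.0], 'yaw': 4.8, 'win': None}
go [ -98.  -125.7   42.3] [ 0.  -0.1 -6.6]
[0.3439826  0.08095838 0.10244437]
```

View pics/t2.png

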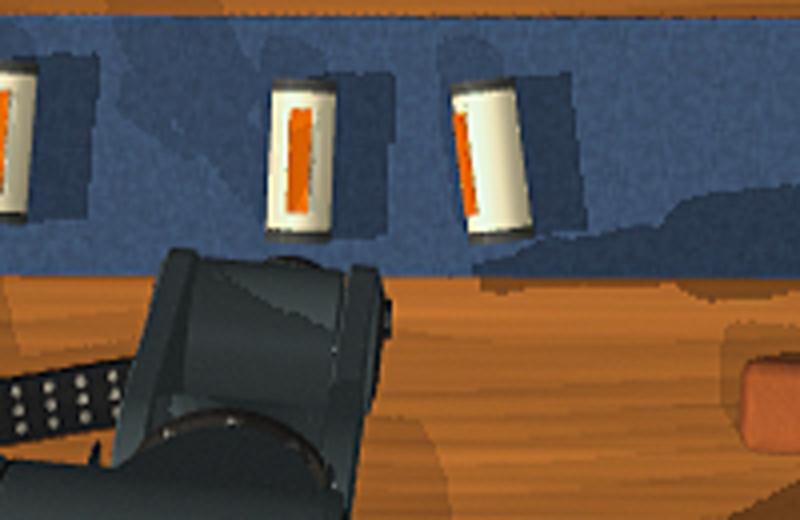

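>>> {"method": "move_arm", "body": {"commands": "0 -50 0 0 0 -3 -1; -30 -100 0 0 0 -7 -1; -75 -118 10 0 0 -9.1 -1; -96.5 -118 35 0 0 -9.1 -1; -96.5 -118 44 0 0 -9.1 -1"}}

```text
t: 12.42
tcp_pos: [0.4413, -0.0417, 0.0571]
tool_rot: [-0.063, 0.998, -0.001, 0.001]
force: [0.2, 0.6, -1.2]
finger_gap: 0.002
gripper_force: 0.0
```

>>> {"method": "move_arm", "body": {"commands": "0 0 5 0 0 0 -1; 0 0 8 0 0 0 -1; 0 0 10 0 0 0 -1; 0 0 11 0 0 0 -1; 0 0 11 0 0 0 -1"}}

```text
t: 13.05
tcp_pos: [0.4377, -0.0403, 0.048]
tool_rot: [-0.063, 0.998, -0.0, 0.0]
force: [-1.3, 0.6, 4.0]
finger_gap: -0.002
gripper_force: 2.1
```

>>> {"method": "move_arm", "body": {"commands": "0 -4 0 0 0 0 -1; 0 -9 0 0 0 0 -1; 0 -14 0 0 0 0 -1; 0 -19 0 0 0 0 -1; 0 -21.5 0 0 0 0 -1"}}

```text
t: 13.68
tcp_pos: [0.4406, -0.0621, 0.0479]
tool_rot: [-0.063, 0.998, -0.0, 0.0]
force: [-0.3, -0.7, 5.2]
finger_gap: -0.002
gripper_force: 2.7
```

>>> {"method": "move_arm", "body": {"commands": "0 0 0 0 0 0 -1; 0 0 -15 0 0 0 -1; 0 0 -45 0 0 0 -1; 60 10 -50 0 0 0 -1; 90 10 -50 0 0 0 -1"}}

```text
t: 14.3
tcp_pos: [0.3472, -0.062, 0.0979]
tool_rot: [-0.064, 0.998, 0.0, -0.001]
force: [0.3, -0.1, -0.0]
finger_gap: 0.006
gripper_force: 0.0
```

```bash
python3 -c "
from h import *
d=snapshot('top');d=snapshot('top');d=snapshot('top')
q=lamps(d)
for k in q:print(k)
c=q[-1]['c'];go((c[0],c[1]+.005,.06),q[-1]['yaw']);print(telemetry.sense()['tcp_pos'])
for r in (300,308,316): print(r,d['image'][r,312:336].tolist())"
```

```text
{'c': [0.4489, 0.2908], 'size': [44.0, 97.0], 'yaw': -3.1, 'win': (np.float64(-1.0), np.float64(-17.6), np.float64(16.2), 136)}
{'c': [0.4367, 0.0783], 'size': [32.0, 96.0], 'yaw': -1.9, 'win': (np.float64(16.5), np.float64(-0.5), np.float64(34.7), 136)}
{'c': [0.4391, -0.0568], 'size': [97.0, 43.0], 'yaw': 7.2, 'win': (np.float64(31.2), np.float64(15.7), np.float64(48.1), 114)}
go [-90.7  -0.1  37.5] [ 0. -0. -0.]
[ 0.34914255 -0.0630323   0.09755934]
300 [[56, 74, 100], [54, 74, 101], [57, 73, 96], [52, 70, 95], [45, 63, 97], [80, 88, 95], [253, 255, 220], [240, 140, 21], [240, 119, 0], [239, 126, 0], [240, 125, 0], [222, 102, 0], [235, 246, 219], [232, 229, 192], [223, 211, 173], [211, 200, 161], [189, 180, 144], [170, 159, 131], [149, 141, 114], [133, 127, 104], [167, 158, 125], [90, 91, 90], [32, 47, 73], [43, 56, 77]]
308 [[53, 70, 93], [51, 67, 90], [52, 69, 95], [53, 71, 95], [50, 66, 93], [44, 66, 96], [82, 90, 98], [254, 255, 221], [239, 158, 22], [240, 120, 0], [239, 125, 6], [239, 125, 1], [238, 116, 0], [236, 244, 217], [232, 229, 193], [222, 210, 173], [208, 197, 161], [186, 177, 144], [166, 159, 127], [143, 135, 109], [168, 160, 128], [163, 153, 122], [86, 90, 85], [32, 47, 72]]
316 [[55, 77, 103], [56, 75, 102], [56, 76, 100], [55, 74, 99], [57, 74, 99], [55, 76, 101], [45, 65, 94], [65, 80, 100], [255, 255, 219], [243, 153, 35], [239, 120, 0], [238, 127, 0], [239, 126, 0], [241, 122, 0], [206, 189, 159], [229, 226, 189], [215, 205, 166], [234, 226, 185], [218, 206, 167], [197, 185, 149], [175, 166, 135], [163, 152, 125], [161, 151, 122], [113, 110, 93]]
```

>>> {"method": "move_arm", "body": {"commands": "-50 1 0 0 0 0 -1; -91 1 10 0 0 0 -1; -91 1 30 0 0 0 -1; -91 1 40 0 0 0 -1; -91 1 40 0 0 0 -1"}}

```text
t: 15.08
tcp_pos: [0.4401, -0.0505, 0.0566]
tool_rot: [-0.063, 0.998, 0.0, -0.001]
force: [-0.2, 0.9, -0.5]
finger_gap: -0.002
gripper_force: 0.0
```

>>> {"method": "move_arm", "body": {"commands": "0 0 5 0 0 0 -1; 0 0 8 0 0 0 -1; 0 0 9.5 0 0 0 -1; 0 0 10 0 0 0 -1; 0 0 10 0 0 0 -1"}}

```text
t: 15.7
tcp_pos: [0.4404, -0.0508, 0.048]
tool_rot: [-0.063, 0.998, -0.0, 0.0]
force: [-0.9, 0.2, 5.0]
finger_gap: 0.002
gripper_force: 2.7
```

>>> {"method": "move_arm", "body": {"commands": "0 -4 0 0 0 0 -1; 0 -10 0 0 0 0 -1; 0 -16 0 0 0 0 -1; 0 -22 0 0 0 0 -1; 0 -24 0 0 0 0 -1"}}

```text
t: 16.32
tcp_pos: [0.4435, -0.0749, 0.0477]
tool_rot: [-0.063, 0.998, -0.0, 0.0]
force: [-0.7, 0.6, 6.3]
finger_gap: -0.002
gripper_force: 2.8
```

>>> {"method": "move_arm", "body": {"commands": "0 0 0 0 0 0 -1; 0 0 -15 0 0 0 -1; 0 0 -45 0 0 0 -1; 60 0 -60 0 0 0 -1; 80 0 -60 0 0 0 -1"}}

```text
t: 16.95
tcp_pos: [0.3609, -0.0834, 0.108]
tool_rot: [-0.063, 0.998, 0.001, -0.001]
force: [-0.4, -0.0, 0.6]
finger_gap: 0.003
gripper_force: 0.0
```

```bash
sed -i 's/return (r-b>8)&(r>60),am/return ((r-b>8)|(r>180))\&(r>60),am/' h.py; python3 -c "
from h import *
d=snapshot('top');d=snapshot('top');d=snapshot('top')
q=lamps(d)
for k in q:print(k)
print(telemetry.sense()['tcp_pos'])
s=snapshot('side')['image'];a=cv2.resize(d['image'][270:400,190:370],(540,390),interpolation=cv2.INTER_CUBIC);b=cv2.resize(s[180:330,140:290],(260,260))
o=np.zeros((400,800,3),np.uint8);o[:390,:540]=a;o[:260,540:]=b
cv2.imwrite('pics/t3.png',o[:,:,::-1])"
```

```text
{'c': [0.449, 0.2908], 'size': [44.0, 97.0], 'yaw': -2.7, 'win': (np.float64(-0.9), np.float64(-17.7), np.float64(16.2), 136)}
{'c': [0.4368, 0.0837], 'size': [95.0, 44.0], 'yaw': 0.3, 'win': (np.float64(1.7), np.float64(-17.2), np.float64(18.1), 136)}
{'c': [0.451, -0.0669], 'size': [76.0, 43.0], 'yaw': 7.3, 'win': (np.float64(2.0), np.float64(-13.4), np.float64(17.9), 96)}
[ 0.36360479 -0.08454778  0.10744392]
```

View pics/t3.png

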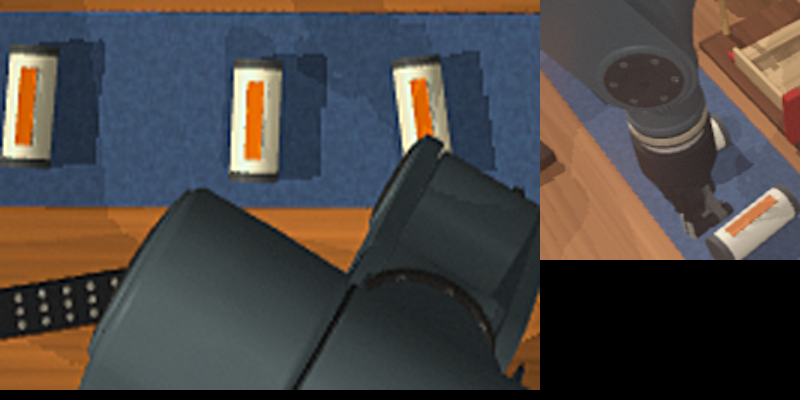

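>>> {"method": "move_arm", "body": {"commands": "-40 3 -10 0 0 0 1; -78.5 6 -10 0 0 0 1; -78.5 6 0 0 0 0 1; -78.5 6 20 0 0 0 1; -78.5 6 20 0 0 0 1", "grip_force": 50}}

```text
t: 17.77
tcp_pos: [0.44, -0.068, 0.0858]
tool_rot: [-0.063, 0.998, 0.001, -0.002]
force: [-0.5, -0.5, 0.3]
finger_gap: 1.002
gripper_force: 0.0
```

```bash
python3 -c "
from h import *
d=snapshot('top');d=snapshot('top')
for k in lamps(d):print(k)
print(telemetry.sense()['finger_gap']);go((.4406,-.0687,.013),7.3)"
```

```text
{'c': [0.449, 0.2908], 'size': [44.0, 97.0], 'yaw': -2.7, 'win': (np.float64(-0.9), np.float64(-17.7), np.float64(16.2), 136)}
{'c': [0.4401, 0.0841], 'size': [43.0, 90.0], 'yaw': -2.0, 'win': (np.float64(0.2), np.float64(-16.1), np.float64(17.1), 135)}
1.0041550520528058
go [ 0.1 -0.2 74. ] [ 0.  -0.1 -0.1]
```

>>> {"method": "move_arm", "body": {"commands": "0 0 25 0 0 0 1; 0 0 50 0 0 0 1; 0 0 65 0 0 0 1; 0 0 73 0 0 0 1; 0 0 73 0 0 0 1"}}

```text
t: 18.5
tcp_pos: [0.4412, -0.0688, 0.0143]
tool_rot: [-0.063, 0.998, 0.0, -0.0]
force: [-0.1, 0.2, -0.2]
finger_gap: 0.999
gripper_force: 0.0
```

>>> {"method": "move_arm", "body": {"commands": "0 0 0 0 0 0 0.3; 0 0 0 0 0 0 0; 0 0 0 0 0 0 -1; 0 0 0 0 0 0 -1; 0 0 0 0 0 0 -1"}}

```text
t: 19.12
tcp_pos: [0.4413, -0.0687, 0.0151]
tool_rot: [-0.063, 0.998, -0.0, 0.0]
force: [-0.4, 0.3, 5.3]
finger_gap: 0.496
gripper_force: 49.9
```

>>> {"method": "move_arm", "body": {"commands": "0 0 0 0 0 0 -1; 0 0 0 0 0 0 -1; 0 0 -3 0 0 0 -1; 0 0 -6 0 0 0 -1; 0 0 -6 0 0 0 -1"}}

```text
t: 19.75
tcp_pos: [0.4412, -0.0688, 0.0205]
tool_rot: [-0.063, 0.998, -0.0, 0.0]
force: [0.3, 0.1, -1.7]
finger_gap: 0.499
gripper_force: 50.8
```

>>> {"method": "move_arm", "body": {"commands": "0 0 -25 0 0 0 -1; -10 -5 -55 0 0 1 -1; -45 -15 -65 0 0 2.5 -1; -80 -25 -65 0 0 4 -1; -115 -35 -65 0 0 5.5 -1"}}

```text
t: 20.38
tcp_pos: [0.5603, -0.089, 0.0854]
tool_rot: [-0.015, 1.0, 0.0, -0.0]
force: [-0.1, -0.7, -2.6]
finger_gap: 0.501
gripper_force: 51.2
```

>>> {"method": "move_arm", "body": {"commands": "-30 -4 0 0 0 1 -1; -60 -9 0 0 0 1.8 -1; -80 -12 0 0 0 1.8 -1; -82 -12 0 0 0 1.8 -1; -82 -12 0 0 0 1.8 -1"}}

```text
t: 21.0
tcp_pos: [0.6404, -0.098, 0.0846]
tool_rot: [0.0, 1.0, 0.0, -0.001]
force: [-0.1, 0.1, -1.4]
finger_gap: 0.494
gripper_force: 51.2
```

```bash
python3 -c "
from h import *
go((.644,-.099,.0345),0);print(telemetry.sense()['tcp_pos'])
d=snapshot('top');s=snapshot('side')['image'];a=cv2.resize(d['image'][180:350,190:400],(420,340),interpolation=cv2.INTER_CUBIC);b=cv2.resize(s[180:340,220:430],(380,290))
o=np.zeros((350,800,3),np.uint8);o[:340,:420]=a;o[:290,420:]=b
cv2.imwrite('pics/t4.png',o[:,:,::-1])"
```

```text
go [-3.7 -1.1 50.1] [ 0.  -0.2 -0.1]
[ 0.64040649 -0.09795172  0.08464173]
```

View pics/t4.png

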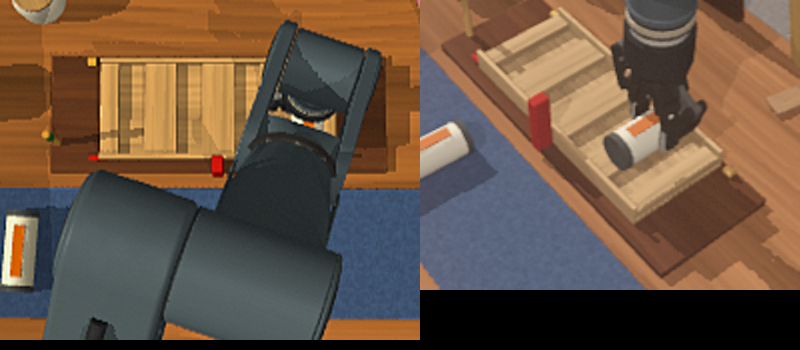

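The lamp is held window-up above the -y groove and lines up well. I'll lower it now.

>>> {"method": "move_arm", "body": {"commands": "-3 -1 15 0 0 0 -1; -3 -1 30 0 0 0 -1; -3 -1 42 0 0 0 -1; -3 -1 47 0 0 0 -1; -3 -1 48 0 0 0 -1"}}

```text
t: 21.72
tcp_pos: [0.6447, -0.0993, 0.0366]
tool_rot: [0.0, 1.0, 0.0, -0.0]
force: [-0.6, 0.6, -0.9]
finger_gap: 0.496
gripper_force: 51.2
```

>>> {"method": "move_arm", "body": {"commands": "0 0 0.5 0 0 0 -1; 0 0 1 0 0 0 -1; 0 0 1.5 0 0 0 -1; 0 0 2 0 0 0 -1; 0 0 2 0 0 0 -1"}}

```text
t: 22.35
tcp_pos: [0.6452, -0.0993, 0.0358]
tool_rot: [0.0, 1.0, -0.0, 0.0]
force: [0.2, 1.0, 0.9]
finger_gap: 0.492
gripper_force: 51.5
```

>>> {"method": "move_arm", "body": {"commands": "0 0 0 0 0 0 0.05; 0 0 0 0 0 0 0.15; 0 0 0 0 0 0 0.25; 0 0 0 0 0 0 0.35; 0 0 0 0 0 0 0.4"}}

```text
t: 22.98
tcp_pos: [0.645, -0.0995, 0.0353]
tool_rot: [0.001, 1.0, -0.0, 0.0]
force: [0.4, 0.2, -0.2]
finger_gap: 0.703
gripper_force: 0.0
```

>>> {"method": "move_arm", "body": {"commands": "0 0 -10 0 0 0 0.4; 0 0 -25 0 0 0 0.4; 0 0 -55 0 0 0 0.4; 0 0 -85 0 0 0 0.4; 60 0 -95 0 0 0 0.4"}}

```text
t: 23.6
tcp_pos: [0.591, -0.1014, 0.1346]
tool_rot: [-0.0, 1.0, -0.003, 0.007]
force: [-0.6, -1.5, -0.5]
finger_gap: 0.698
gripper_force: 0.0
```

>>> {"method": "move_arm", "body": {"commands": "40 50 0 0 0 0 0.4; 80 100 0 0 0 0 1; 110 150 0 0 0 0 1; 130 180 0 0 0 0 1; 130 180 0 0 0 0 1"}}

```text
t: 24.22
tcp_pos: [0.4533, 0.0826, 0.1314]
tool_rot: [-0.001, 1.0, 0.0, -0.0]
force: [0.5, -0.2, -0.5]
finger_gap: 0.999
gripper_force: 0.0
```

```bash
python3 -c "
from h import *
print(telemetry.sense()['tcp_pos'])
d=snapshot('top')
for z,b in((.026,(277,337,157,437)),):
  for k in lamps(d,z,b):print(k)
s=snapshot('side')['image'];a=cv2.resize(d['image'][180:350,190:400],(420,340),interpolation=cv2.INTER_CUBIC);b=cv2.resize(s[180:340,220:430],(380,290))
o=np.zeros((350,800,3),np.uint8);o[:340,:420]=a;o[:290,420:]=b
cv2.imwrite('pics/t5.png',o[:,:,::-1])"
```

```text
[0.45329451 0.08262197 0.13139535]
{'c': [0.4489, 0.2909], 'size': [44.0, 97.0], 'yaw': -3.1, 'win': (np.float64(-1.4), np.float64(-17.9), np.float64(15.4), 135)}
```

View pics/t5.png

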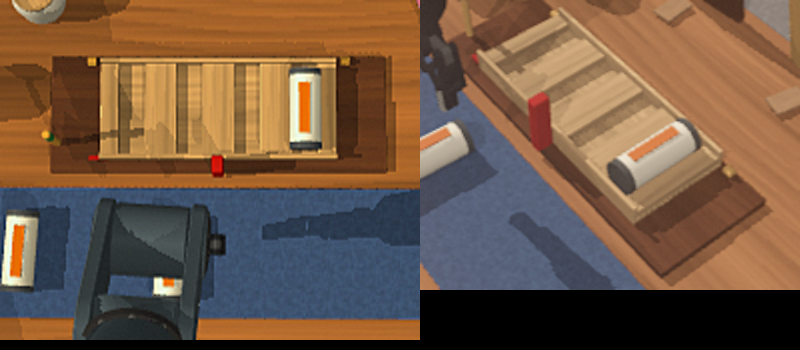

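>>> {"method": "move_arm", "body": {"commands": "10 1 20 0 0 0.8 1; 16.5 1 50 0 0 0.8 1; 16.5 1 80 0 0 0.8 1; 16.5 1 105 0 0 0.8 1; 16.5 1 117.5 0 0 0.8 1"}}

```text
t: 24.95
tcp_pos: [0.4401, 0.0806, 0.0117]
tool_rot: [0.008, 1.0, -0.0, 0.0]
force: [0.9, 0.2, 0.2]
finger_gap: 0.999
gripper_force: 0.0
```

>>> {"method": "move_arm", "body": {"commands": "0 0 0 0 0 0 0.3; 0 0 0 0 0 0 0; 0 0 0 0 0 0 -1; 0 0 0 0 0 0 -1; 0 0 0 0 0 0 -1"}}

```text
t: 25.58
tcp_pos: [0.4394, 0.0817, 0.0139]
tool_rot: [0.007, 1.0, -0.0, 0.001]
force: [0.7, -1.5, 8.1]
finger_gap: 0.498
gripper_force: 50.6
```

>>> {"method": "move_arm", "body": {"commands": "0 0 0 0 0 0 -1; 0 0 0 0 0 0 -1; 0 0 -3 0 0 0 -1; 0 0 -6 0 0 0 -1; 0 0 -6 0 0 0 -1"}}

```text
t: 26.2
tcp_pos: [0.4387, 0.0818, 0.019]
tool_rot: [0.007, 1.0, -0.0, 0.0]
force: [0.7, 0.1, -1.6]
finger_gap: 0.497
gripper_force: 50.9
```

>>> {"method": "move_arm", "body": {"commands": "0 0 -30 0 0 0 -1; 0 0 -65 0 0 0 -1; -10 -15 -95 0 0 0 -1; -45 -35 -102 0 0 0 -1; -85 -55 -102 0 0 -0.8 -1"}}

```text
t: 26.82
tcp_pos: [0.5233, 0.0252, 0.1217]
tool_rot: [0.0, 1.0, -0.0, 0.0]
force: [0.3, 0.0, -1.6]
finger_gap: 0.498
gripper_force: 51.3
```

>>> {"method": "move_arm", "body": {"commands": "-40 -20 0 0 0 0 -1; -80 -38 0 0 0 0 -1; -115 -43 0 0 0 0 -1; -123 -43 0 0 0 0 -1; -123 -43 0 0 0 0 -1"}}

```text
t: 27.45
tcp_pos: [0.6445, -0.0171, 0.1199]
tool_rot: [0.0, 1.0, 0.0, -0.001]
force: [0.1, 0.5, -2.4]
finger_gap: 0.497
gripper_force: 51.3
```

```bash
python3 -c "
from h import *
go((.646,-.019,.033),0);s=telemetry.sense();print(s['tcp_pos'],s['finger_gap'],s['force'])"
```

```text
go [-1.8 -1.9 86.9] [ 0.  -0.2 -0. ]
[ 0.64447912 -0.01714928  0.11992062] 0.497322342484528 [ 0.10270166  0.48296853 -2.42306651]
```

>>> {"method": "move_arm", "body": {"commands": "-1.5 -2 30 0 0 0 -1; -1.5 -2 60 0 0 0 -1; -1.5 -2 75 0 0 0 -1; -1.5 -2 82 0 0 0 -1; -1.5 -2 84 0 0 0 -1"}}

```text
t: 28.08
tcp_pos: [0.6472, -0.0195, 0.037]
tool_rot: [0.0, 1.0, -0.0, 0.0]
force: [0.4, -0.3, -0.8]
finger_gap: 0.496
gripper_force: 51.3
```

>>> {"method": "move_arm", "body": {"commands": "0 0 0.5 0 0 0 -1; 0 0 1 0 0 0 -1; 0 0 1.5 0 0 0 -1; 0 0 2 0 0 0 -1; 0 0 2 0 0 0 -1"}}

```text
t: 28.7
tcp_pos: [0.6476, -0.0196, 0.0352]
tool_rot: [0.0, 1.0, -0.0, 0.0]
force: [0.5, 0.5, 1.2]
finger_gap: 0.499
gripper_force: 51.3
```

>>> {"method": "move_arm", "body": {"commands": "0 0 0 0 0 0 0.05; 0 0 0 0 0 0 0.15; 0 0 0 0 0 0 0.25; 0 0 0 0 0 0 0.35; 0 0 0 0 0 0 0.35"}}

```text
t: 29.32
tcp_pos: [0.6473, -0.0197, 0.0348]
tool_rot: [0.001, 1.0, -0.0, -0.0]
force: [-0.7, -0.1, 0.7]
finger_gap: 0.676
gripper_force: 0.0
```

>>> {"method": "move_arm", "body": {"commands": "0 0 -10 0 0 0 0.35; 0 0 -25 0 0 0 0.35; 0 0 -60 0 0 0 0.35; 0 20 -95 0 0 0 0.35; 30 60 -95 0 0 0 0.4"}}

```text
t: 29.95
tcp_pos: [0.6227, 0.0392, 0.135]
tool_rot: [0.002, 1.0, -0.001, 0.007]
force: [-0.3, 0.3, -0.1]
finger_gap: 0.703
gripper_force: 0.0
```

>>> {"method": "move_arm", "body": {"commands": "40 50 0 0 0 0 0.4; 80 100 0 0 0 0 1; 120 150 0 0 0 1 1; 160 200 0 0 0 3 1; 167 250 0 0 0 3 1"}}

```text
t: 30.58
tcp_pos: [0.4476, 0.2915, 0.131]
tool_rot: [0.027, 1.0, -0.0, -0.001]
force: [2.0, -0.2, 0.5]
finger_gap: 1.001
gripper_force: 0.0
```

```bash
python3 -c "
from h import *
d=snapshot('top');d=snapshot('top');d=snapshot('top');go((.4489,.2909,.013),-3.1);print(telemetry.sense()['tcp_pos'])
s=snapshot('side')['image'];a=cv2.resize(d['image'][180:350,190:400],(420,340),interpolation=cv2.INTER_CUBIC);b=cv2.resize(s[180:340,150:360],(380,290))
o=np.zeros((350,800,3),np.uint8);o[:340,:420]=a;o[:290,420:]=b
cv2.imwrite('pics/t6.png',o[:,:,::-1])"
```

```text
go [  1.4  -2.6 118.2] [0.1 0.2 0.4]
[0.45013801 0.29326324 0.13121942]
```

View pics/t6.png

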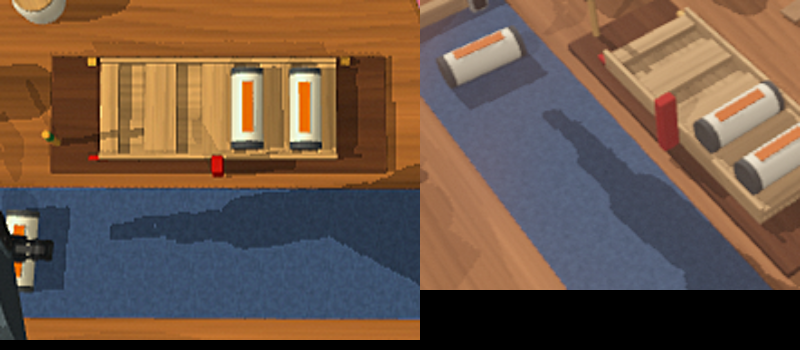

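Two lamps are seated window-up, and the third is still where it was, under the gripper.

>>> {"method": "move_arm", "body": {"commands": "1.5 -2 25 0 0 0.3 1; 1.5 -2 55 0 0 0.3 1; 1.5 -2 85 0 0 0.3 1; 1.5 -2 105 0 0 0.3 1; 1.5 -2 117 0 0 0.3 1"}}

```text
t: 31.4
tcp_pos: [0.4497, 0.2872, 0.0122]
tool_rot: [0.031, 1.0, -0.0, -0.0]
force: [0.6, -0.2, 0.3]
finger_gap: 0.999
gripper_force: 0.0
```

>>> {"method": "move_arm", "body": {"commands": "0 0 0 0 0 0 0.3; 0 0 0 0 0 0 0; 0 0 0 0 0 0 -1; 0 0 0 0 0 0 -1; 0 0 0 0 0 0 -1"}}

```text
t: 32.02
tcp_pos: [0.4499, 0.2888, 0.014]
tool_rot: [0.029, 1.0, 0.0, 0.001]
force: [0.7, -1.9, 5.9]
finger_gap: 0.5
gripper_force: 50.7
```

>>> {"method": "move_arm", "body": {"commands": "0 0 0 0 0 0 -1; 0 0 0 0 0 0 -1; 0 0 -3 0 0 0 -1; 0 0 -6 0 0 0 -1; 0 0 -6 0 0 0 -1"}}

```text
t: 32.65
tcp_pos: [0.4488, 0.2887, 0.0189]
tool_rot: [0.029, 1.0, 0.0, -0.0]
force: [-0.3, 0.9, -2.3]
finger_gap: 0.497
gripper_force: 50.9
```

>>> {"method": "move_arm", "body": {"commands": "0 0 -30 0 0 0 -1; 0 -25 -60 0 0 0 -1; 0 -65 -75 0 0 0 -1; 0 -105 -75 0 0 -2 -1; 0 -137 -75 0 0 -3.4 -1"}}

```text
t: 33.28
tcp_pos: [0.4406, 0.1507, 0.0941]
tool_rot: [-0.001, 1.0, -0.0, 0.0]
force: [-0.5, 0.9, -1.8]
finger_gap: 0.501
gripper_force: 51.2
```

```bash
python3 -c "
from h import *
snapshot('top');snapshot('top');go((.645,.141,.0345),0);s=telemetry.sense();print(s['tcp_pos'],s['finger_gap'],s['force'])"
```

```text
go [-204.9   -8.1   58.9] [-0.  -0.1 -0.1]
[0.4401919  0.14965077 0.09371465] 0.4973176530858052 [-1.1032069   0.33461253 -1.17822584]
```

>>> {"method": "move_arm", "body": {"commands": "-40 -4 0 0 0 0 -1; -85 -8 0 0 0 0 -1; -130 -8 0 0 0 0 -1; -175 -8 0 0 0 0 -1; -204 -8 0 0 0 0 -1"}}

```text
t: 34.0
tcp_pos: [0.6471, 0.145, 0.0935]
tool_rot: [-0.0, 1.0, 0.0, 0.001]
force: [-0.3, 0.1, -0.7]
finger_gap: 0.504
gripper_force: 51.3
```

>>> {"method": "move_arm", "body": {"commands": "0 0 0 0 0 0 -1; 0 0 20 0 0 0 -1; 0 0 40 0 0 0 -1; 0 0 52 0 0 0 -1; 0 0 56 0 0 0 -1"}}

```text
t: 34.62
tcp_pos: [0.6435, 0.144, 0.036]
tool_rot: [-0.0, 1.0, -0.0, -0.002]
force: [0.1, -0.5, -1.6]
finger_gap: 0.496
gripper_force: 51.3
```

>>> {"method": "move_arm", "body": {"commands": "0 0 0.5 0 0 0 -1; 0 0 1 0 0 0 -1; 0 0 1.5 0 0 0 -1; 0 0 2 0 0 0 -1; 0 0 2 0 0 0 -1"}}

```text
t: 35.25
tcp_pos: [0.645, 0.1441, 0.036]
tool_rot: [-0.0, 1.0, 0.0, 0.0]
force: [0.3, -0.6, -0.9]
finger_gap: 0.495
gripper_force: 51.3
```

>>> {"method": "move_arm", "body": {"commands": "0 -1 -2 0 0 0 -1; 0 -3 -2 0 0 0 -1; 0 -3 0 0 0 0 -1; 0 -3 1 0 0 0 -1; 0 -3 1.5 0 0 0 -1"}}

```text
t: 35.88
tcp_pos: [0.6449, 0.1412, 0.0342]
tool_rot: [-0.0, 1.0, 0.0, -0.0]
force: [-0.8, 0.2, -1.0]
finger_gap: 0.499
gripper_force: 51.3
```

>>> {"method": "move_arm", "body": {"commands": "0 0 0.5 0 0 0 -1; 0 0 1 0 0 0 -1; 0 0 1.5 0 0 0 -1; 0 0 1.5 0 0 0 -1; 0 0 1.5 0 0 0 -1"}}

```text
t: 36.5
tcp_pos: [0.6452, 0.1415, 0.0334]
tool_rot: [-0.0, 1.0, 0.0, 0.0]
force: [-1.5, 2.7, 5.3]
finger_gap: 0.495
gripper_force: 52.0
```

>>> {"method": "move_arm", "body": {"commands": "0 0 0 0 0 0 0.05; 0 0 0 0 0 0 0.15; 0 0 0 0 0 0 0.25; 0 0 0 0 0 0 0.35; 0 0 0 0 0 0 0.4"}}

```text
t: 37.12
tcp_pos: [0.6449, 0.1409, 0.0327]
tool_rot: [-0.0, 1.0, -0.0, -0.0]
force: [-0.6, -0.2, -0.4]
finger_gap: 0.705
gripper_force: 0.0
```

>>> {"method": "move_arm", "body": {"commands": "0 0 -10 0 0 0 0.4; 0 0 -25 0 0 0 0.4; 0 0 -60 0 0 0 0.4; 0 -10 -100 0 0 0 0.4; 0 -30 -130 0 0 0 0.4"}}

```text
t: 37.75
tcp_pos: [0.6458, 0.1115, 0.1662]
tool_rot: [-0.001, 1.0, 0.0, 0.002]
force: [-0.3, -0.2, 0.2]
finger_gap: 0.699
gripper_force: 0.0
```

>>> {"method": "move_arm", "body": {"commands": "50 -20 0 0 0 0 0.3; 100 -40 0 0 0 0 0.2; 150 -60 0 0 0 0 0.2; 200 -80 0 0 0 0 0.2; 240 -90 0 0 0 0 0.2"}}

```text
t: 38.38
tcp_pos: [0.4034, 0.0203, 0.164]
tool_rot: [-0.0, 1.0, -0.0, 0.001]
force: [-0.5, -0.8, 0.2]
finger_gap: 0.598
gripper_force: 0.0
```

```bash
python3 -c "
from h import *
snapshot('top');snapshot('top');d=snapshot('top');im=d['image'].astype(int);r,g,b=im[...,0],im[...,1],im[...,2]
m=(r>120)&(g<60)&(b<60);m[:250]=0;m[275:]=0;m[:,:285]=0;m[:,312:]=0
v,u=np.nonzero(m);print(len(u));p=plane(d,u.mean(),v.mean(),.095)[0];print(p)
go((.5615,.0205,.13),0);print(telemetry.sense()['tcp_pos'])
for k in lamps(d,.045,(205,262,236,364)):print(k)
s=snapshot('side')['image'];a=cv2.resize(d['image'][180:350,190:400],(420,340),interpolation=cv2.INTER_CUBIC);b=cv2.resize(s[180:340,220:430],(380,290))
o=np.zeros((350,800,3),np.uint8);o[:340,:420]=a;o[:290,420:]=b
cv2.imwrite('pics/t7.png',o[:,:,::-1])"
```

```text
46
[0.56125494 0.0202211  0.095     ]
go [-158.2   -0.2   33.9] [-0.  0. -0.]
[0.40333339 0.0207783  0.16383705]
```

View pics/t7.png

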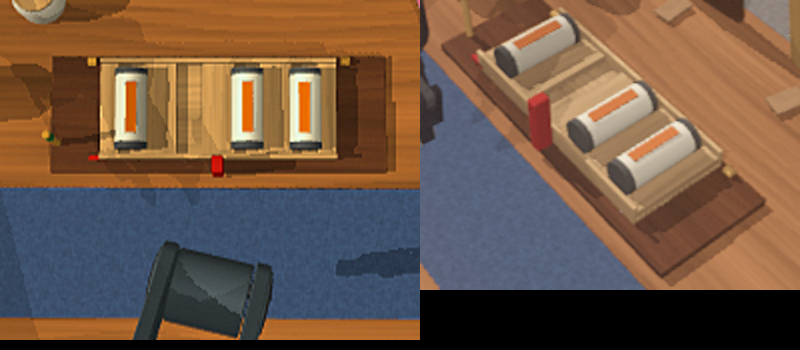

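All three lamps lie in their grooves window-up. The red tab is at about (0.561, 0.020) m, so next I move to it.

>>> {"method": "move_arm", "body": {"commands": "-50 0 0 0 0 0 -0.1; -100 0 0 0 0 0 -0.1; -140 0 10 0 0 0 -0.1; -158 0 30 0 0 0 -0.1; -158 0 34 0 0 0 -0.1", "grip_force": 90}}

```text
t: 39.2
tcp_pos: [0.5653, 0.0212, 0.128]
tool_rot: [-0.001, 1.0, -0.0, 0.001]
force: [-1.0, -0.5, 0.3]
finger_gap: 0.45
gripper_force: 0.0
```

```bash
python3 -c "
from h import *
snapshot('top');snapshot('top');go((.5613,.0204,.062),0)"
```

```text
go [ 1.3 -1.  66.4] [ 0.  -0.1  0.1]
```

>>> {"method": "move_arm", "body": {"commands": "1 -1 20 0 0 0 -0.1; 1 -1 40 0 0 0 -0.1; 1 -1 58 0 0 0 -0.1; 1 -1 66 0 0 0 -0.1; 1 -1 66 0 0 0 -0.1"}}

```text
t: 39.92
tcp_pos: [0.5617, 0.0201, 0.0631]
tool_rot: [-0.0, 1.0, 0.0, -0.0]
force: [-0.7, -0.9, -0.1]
finger_gap: 0.448
gripper_force: 0.0
```

>>> {"method": "move_arm", "body": {"commands": "0 0 0 0 0 0 -0.4; 0 0 0 0 0 0 -0.6; 0 0 0 0 0 0 -1; 0 0 0 0 0 0 -1; 0 0 0 0 0 0 -1"}}

```text
t: 40.55
tcp_pos: [0.5625, 0.0219, 0.064]
tool_rot: [-0.0, 1.0, 0.001, 0.001]
force: [1.0, 6.8, 3.8]
finger_gap: 0.171
gripper_force: 88.0
```

>>> {"method": "move_arm", "body": {"commands": "-3 1 -6.5 0 0 0 -1; -6.5 1.5 -13 0 0 0 -1; -10.5 1.5 -19 0 0 0 -1; -14.5 1.5 -25 0 0 0 -1; -18.5 1.5 -31 0 0 0 -1"}}

```text
t: 41.18
tcp_pos: [0.5796, 0.022, 0.0935]
tool_rot: [-0.0, 1.0, 0.001, -0.001]
force: [1.3, 3.2, -13.1]
finger_gap: 0.169
gripper_force: 88.4
```

>>> {"method": "move_arm", "body": {"commands": "-4.5 0.5 -6 0 0 0 -1; -9.5 0.5 -11.5 0 0 0 -1; -14.5 0.5 -16.5 0 0 0 -1; -19.5 0.5 -21.5 0 0 0 -1; -25 0.5 -26.5 0 0 0 -1"}}

```text
t: 41.8
tcp_pos: [0.6045, 0.0222, 0.1205]
tool_rot: [-0.0, 1.0, 0.0, -0.001]
force: [-3.4, 1.8, -9.9]
finger_gap: 0.172
gripper_force: 88.1
```

>>> {"method": "move_arm", "body": {"commands": "-5.5 0 -4.5 0 0 0 -1; -11.5 0 -9 0 0 0 -1; -17.5 0 -13 0 0 0 -1; -24 0 -17 0 0 0 -1; -24 0 -17 0 0 0 -1"}}

```text
t: 42.42
tcp_pos: [0.6302, 0.0223, 0.1384]
tool_rot: [-0.0, 1.0, 0.0, 0.0]
force: [-3.7, 2.5, -5.9]
finger_gap: 0.171
gripper_force: 88.3
```

```bash
python3 -c "
from h import *
st=telemetry.sense();p=st['tcp_pos']-[0,0,0];print(p,st['force'],st['finger_gap'])
gx=p[0]-.7135;gz=p[2]+.019-.012;print('theta',np.degrees(np.arctan2(gz,-gx))-24.7)
s=snapshot('side')['image'];cv2.imwrite('pics/t8.png',cv2.resize(s[120:340,200:430],(690,600))[:,:,::-1])"
```

```text
[0.6301512  0.02229536 0.13835369] [-3.68180739  2.52125348 -5.88416305] 0.17065189857458601
theta 35.46915327224161
```

View pics/t8.png

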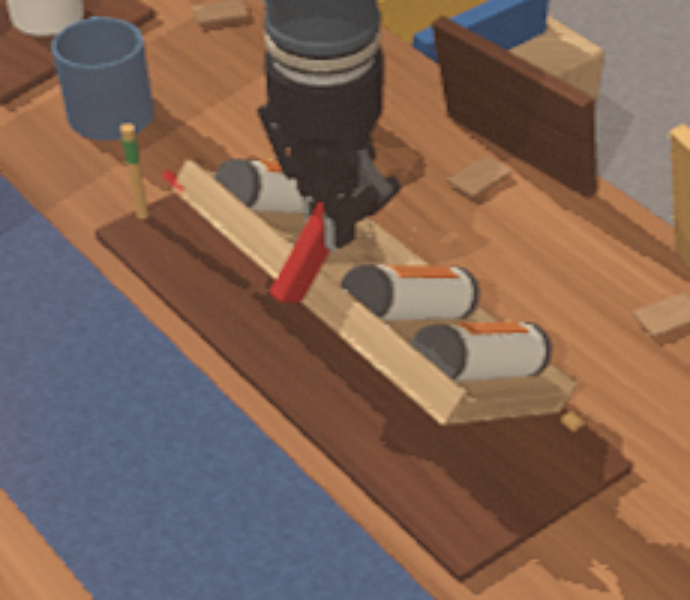

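The tray is tilted to about 35°, and the lamps are still in their grooves. Now I hold it there.

>>> {"method": "move_arm", "body": {"commands": "0 0 0 0 0 0 -1; 0 0 0 0 0 0 -1; 0 0 0 0 0 0 -1; 0 0 0 0 0 0 -1; 0 0 0 0 0 0 -1"}}

```text
t: 43.1
tcp_pos: [0.6299, 0.0223, 0.1382]
tool_rot: [-0.0, 1.0, 0.0, 0.001]
force: [-4.1, 3.3, -5.3]
finger_gap: 0.174
gripper_force: 88.3
```

>>> {"method": "move_arm", "body": {"commands": "0 0 0 0 0 0 -1; 0 0 0 0 0 0 -1; 0 0 0 0 0 0 -1; 0 0 0 0 0 0 -1; 0 0 0 0 0 0 -1"}}

```text
t: 43.72
tcp_pos: [0.6299, 0.0223, 0.1382]
tool_rot: [-0.0, 1.0, 0.0, 0.001]
force: [-4.2, 3.6, -5.2]
finger_gap: 0.175
gripper_force: 88.3
```

>>> {"method": "move_arm", "body": {"commands": "0 0 0 0 0 0 -1; 0 0 0 0 0 0 -1; 0 0 0 0 0 0 -1; 0 0 0 0 0 0 -1; 0 0 0 0 0 0 -1"}}

```text
t: 44.35
tcp_pos: [0.6299, 0.0223, 0.1382]
tool_rot: [-0.0, 1.0, 0.0, 0.001]
force: [-3.7, 2.8, -4.7]
finger_gap: 0.172
gripper_force: 88.3
```

>>> {"method": "move_arm", "body": {"commands": "0 0 0 0 0 0 -1; 0 0 0 0 0 0 -1; 0 0 0 0 0 0 -1; 0 0 0 0 0 0 -1; 0 0 0 0 0 0 -1"}}

```text
t: 44.98
tcp_pos: [0.6299, 0.0223, 0.1382]
tool_rot: [-0.0, 1.0, 0.0, 0.001]
force: [-4.2, 3.0, -6.6]
finger_gap: 0.171
gripper_force: 88.3
```

>>> {"method": "move_arm", "body": {"commands": "0 0 0 0 0 0 -1; 0 0 0 0 0 0 -1; 0 0 0 0 0 0 -1; 0 0 0 0 0 0 -1; 0 0 0 0 0 0 -1"}}

```text
t: 45.6
tcp_pos: [0.6299, 0.0223, 0.1382]
tool_rot: [-0.0, 1.0, 0.0, 0.001]
force: [-3.1, 3.2, -5.3]
finger_gap: 0.169
gripper_force: 88.3
```

>>> {"method": "move_arm", "body": {"commands": "0 0 0 0 0 0 -1; 0 0 0 0 0 0 -1; 0 0 0 0 0 0 -1; 0 0 0 0 0 0 -1; 0 0 0 0 0 0 -1"}}

```text
t: 46.22
tcp_pos: [0.6299, 0.0223, 0.1382]
tool_rot: [-0.0, 1.0, 0.0, 0.001]
force: [-3.6, 2.5, -5.5]
finger_gap: 0.174
gripper_force: 88.3
```

```bash
python3 -c "
from h import *
a=cv2.imread('pics/t8.png');s=cv2.resize(snapshot('side')['image'][120:340,200:430],(690,600))[:,:,::-1]
print('diff',(np.abs(a.astype(int)-s).sum(2)>80).sum())"
```

```text
diff 82
```

>>> {"method": "move_arm", "body": {"commands": "6.5 0 4 0 0 0 -1; 12.5 0 8 0 0 0 -1; 18.5 0 12.5 0 0 0 -1; 24 0 17 0 0 0 -1; 29.5 0 22 0 0 0 -1"}}

```text
t: 46.9
tcp_pos: [0.6065, 0.0221, 0.1213]
tool_rot: [-0.0, 1.0, -0.0, 0.009]
force: [-5.3, 4.5, 9.3]
finger_gap: 0.173
gripper_force: 91.4
```

>>> {"method": "move_arm", "body": {"commands": "5 0 5 0 0 0 -1; 10 0 10 0 0 0 -1; 15 0 15.5 0 0 0 -1; 19.5 0 21.5 0 0 0 -1; 23.5 0 27.5 0 0 0 -1"}}

```text
t: 47.52
tcp_pos: [0.5798, 0.022, 0.0921]
tool_rot: [-0.0, 1.0, -0.0, 0.005]
force: [-10.0, 3.5, 11.3]
finger_gap: 0.173
gripper_force: 93.1
```

>>> {"method": "move_arm", "body": {"commands": "4 0 6 0 0 0 -1; 8 0 12.5 0 0 0 -1; 11.5 0 19 0 0 0 -1; 14.5 0 24.5 0 0 0 -1; 14.5 0 24.5 0 0 0 -1"}}

```text
t: 48.15
tcp_pos: [0.5646, 0.0219, 0.066]
tool_rot: [-0.0, 1.0, -0.0, 0.004]
force: [-7.0, 3.0, 3.6]
finger_gap: 0.169
gripper_force: 91.2
```

>>> {"method": "move_arm", "body": {"commands": "1 0 1 0 0 0 -1; 1 0 1.5 0 0 0 -1; 1 0 1.5 0 0 0 -0.6; 1 0 1.5 0 0 0 -0.4; 1 0 1.5 0 0 0 -0.1"}}

```text
t: 48.78
tcp_pos: [0.5634, 0.0211, 0.0626]
tool_rot: [-0.0, 1.0, -0.001, 0.003]
force: [-0.2, 0.1, -0.1]
finger_gap: 0.446
gripper_force: 0.0
```

>>> {"method": "move_arm", "body": {"commands": "0 0 0 0 0 0 -0.1; 0 0 -20 0 0 0 -0.1; 0 0 -50 0 0 0 -0.1; 0 0 -80 0 0 0 -0.1; 40 0 -90 0 0 0 -0.1"}}

```text
t: 49.4
tcp_pos: [0.5255, 0.0209, 0.1539]
tool_rot: [-0.0, 1.0, -0.001, 0.005]
force: [-0.1, -1.1, -0.3]
finger_gap: 0.449
gripper_force: 0.0
```

>>> {"method": "move_arm", "body": {"commands": "50 0 -10 0 0 0 -0.1; 90 0 -10 0 0 0 -0.1; 110 0 -10 0 0 0 -0.1; 110 0 -10 0 0 0 -0.1; 110 0 -10 0 0 0 -0.1"}}

```text
t: 50.02
tcp_pos: [0.4129, 0.0214, 0.1621]
tool_rot: [-0.0, 1.0, -0.0, 0.001]
force: [-0.7, 0.1, -0.0]
finger_gap: 0.451
gripper_force: 0.0
```

```bash
python3 -c "
from h import *
print(telemetry.sense()['tcp_pos'])
d=snapshot('top');s=snapshot('side')['image'];a=cv2.resize(d['image'][170:350,130:500],(740,360),interpolation=cv2.INTER_CUBIC);b=cv2.resize(s[180:340,220:430],(315,240))
o=np.zeros((600,800,3),np.uint8);o[:360,:740]=a;o[360:,:315]=b
cv2.imwrite('pics/t9.png',o[:,:,::-1])
w,am=masks(d['image']);am[:205]=0;am[262:]=0;am[:,:238]=0;am[:,358:]=0
n,l,st,ce=cv2.connectedComponentsWithStats(am.astype(np.uint8))
for i in range(1,n):
  if st[i,4]>40: print(st[i],plane(d,ce[i,0],ce[i,1],.067).round(4))"
```

```text
[0.41293743 0.02141906 0.16205586]
[238 205 120   3 360] [[0.7172 0.0232 0.067 ]]
[253 221   5  25 125] [[0.6423 0.138  0.067 ]]
[311 221   6  25 126] [[ 0.6428 -0.0195  0.067 ]]
[339 221   6  25 129] [[ 0.6442 -0.0979  0.067 ]]
```

View pics/t9.png

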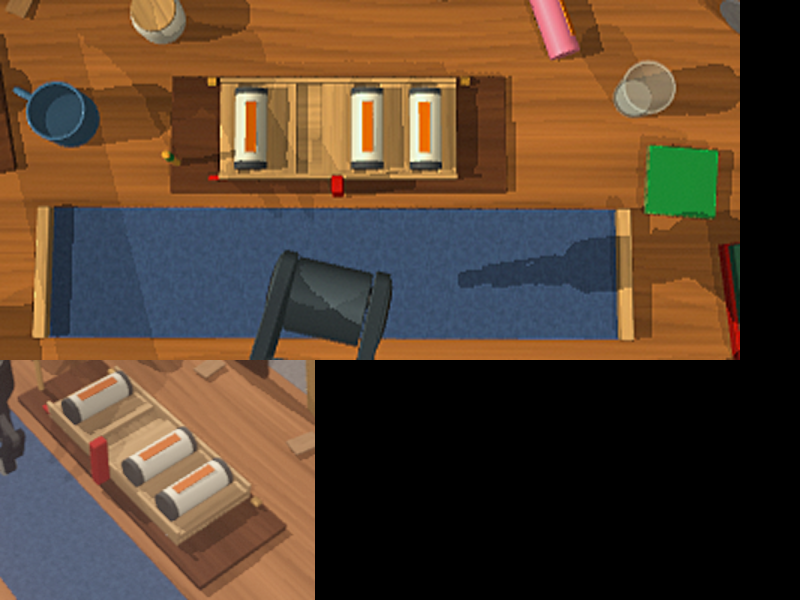

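The tray is level, all three lamps are window-up within a few degrees, and the mug, tumbler and coasters look where they were. The gripper is clear, so I'm handing in.

```bash
python3 -c "
from station import ticket
print(ticket.sign_off())"
```

```text
the job is handed in; nothing more can be done
None
```

The job is handed in: all three lamps (no fourth was there) were rolled window-up and laid in the tray, which I held at about 35° for over three seconds, lowered level and released with the lamps still window-up; no verdict came back.

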